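# Index the banding wheel to its next hole

### The arm

A 6-joint arm with a two-finger parallel gripper is mounted at the origin on the work surface. World frame = base frame: x ahead of the robot, y to its left, z up, the work surface at z = 0. Lengths are in m, angles in rad, forces in N, time in s.
With the tool pointing down it reaches from about 0.35 to 0.975 m from the base axis. Payload 4.9 kg.
Tool frame: the origin (TCP) lies at the very end of the fingers, on their centre line; the grasp point (between the pads) lies 19 mm behind it; z points along the fingers, y is the line along which they close (so a half turn about z gives the same grasp; the last joint's range is limited). The gripper opens to 85 mm and grips with 20 to 120 N. Pads are 22 mm wide; open, the fingers measure 114 mm over their backs; the gripper's body (76 mm by 85 mm) begins 54 mm behind the grasp point. The pads swing forward as they close: fully open they stand 13 mm farther back than shut.
Start: joints at [1.065, 0.053, 1.613, -0, 1.476, -0.119], TCP at [0.236, 0.579, 0.231] pointing down, gripper open.
Joint ranges: [-3.01, 3.01], [-1.01, 2.22], [0.06, 2.58], [-1.02, 4.17], [0.09, 2.62], [-3.14, 3.14]. Speed limits (rad/s): [2.57, 2.57, 3.14, 3.14, 3.14, 3.14].

### API

Orientations are given as a rotation vector (axis times angle).
In Python, from station import ctrl gives the robot as it stands. The module is installed in compiled form; this text tells all that it offers.
- The arm moves only by the tool jog_arm, never from a script. Its argument "steps" is a list of rows, each an object with "delta_rot": the turn, a rotation vector about the tool's x, y, z in degrees, a list of three; "linear": the shift along the tool's x, y, z in m, a list of three; "grip": the finger opening in m, from 0 to 0.0854. In form: [{"delta_rot": [rx, ry, rz], "linear": [x, y, z], "grip": grip}, ...]. A call has 1 to 10 rows; each row shifts and turns the commanded pose from where the row before left it, along the tool's axes as they then stand; what a row does not reach is not made up. A row lasts 1/10 s, in which the tool goes at most 50 mm and 8.59 degrees, less where a joint would pass 70% of its speed; a pose out of reach is approached as far as the arm can. A call with a gripper value outside its range is refused whole. The fingers move at their own pace and stop on an object; "newtons" is the grip in N (left out, the last holds). Time passes only in rows, so rows that do not move let the fingers close. It gives the time, the measured TCP pose, the force, the opening and the grip force at its end, in the units of the state.
- ctrl.get_obs(): the state, without advancing time (a new reading comes with each control period).
- ctrl.get_image(name): name is "side" or "top"; returns (picture, depth): 420x560x3 uint8, red, green, blue; 420x560 float32, m along the optical axis (not along the pixel's ray), 0 where there is no reading.
- ctrl.camera_info(name): a dict with "camera_matrix" (3x3 intrinsics, pixels), "R" (3x3) and "t" (3): a world point X has camera coordinates R X + t. Camera axes: x right, y down, z forward; pixel columns grow to the right and rows downward; lengths in m; the calibration is good to about 2 mm. A picture is of the moment at which its call begins. camera_info takes no time and is no camera call.
- ctrl.finish_job(): hands the job in; it is judged then, once.
The state is a dict: "t": time; "q": joint angles; "dq": joint speeds; "effort": joint torques, N m; "tool_pos": TCP position; "tool_rot": TCP orientation; "contact_force": force on the tool from outside, world axes, zero at the start; "wrist_torque": the same for the moment, N m; "opening": finger opening in m; "grip_force": force on a finger pad.
Only numpy, scipy, OpenCV 4.12 (cv2) and the standard library are available. Lean on these libraries where they do the work, as an engineer would, in place of code of your own. Each camera call takes 0.05 s, during which the arm holds its last target. There are 200 camera calls.

### The job

The bowl on the indexing banding wheel is being marked off in twelfths; move the wheel on by one division. Press the wheel's spring plunger down to free the head, turn the head clockwise (seen from above) and leave it locked in the very next hole, with the plunger sprung fully up again; do not go past that hole or turn the other way. The bowl must stay sitting in the middle of the wheel, and the jar, rib, pin tool and paddle must stay where they are.

Things in the scene. Friction and masses are not known exactly. Their poses are not given: they have to be found in the camera images.
- wheel_axis (a point): Banding wheel bolted to the bench: grey foot, column, fixed steel index plate (240 mm across, top 72 mm above the bench), and over it the turning aluminium head (190 mm across). This fixed point is the middle of the head's top face, on the upright turning axis, 92 mm above the bench. Its own axes say nothing about where the plunger is.
- next_hole (a point): Fixed point on the index plate's top, at the centre of the hole to go to. The plate has 12 round through-holes of 10 mm, 30 degrees apart, 108 mm from the turning axis; this is the first one clockwise (seen from above) from the hole that the plunger locks at the start.
- plunger_top (a point): Middle of the top of the plunger's round dark steel cap (26 mm across, 10 mm thick, on a 12 mm stem), 134 mm above the bench when up. It goes round with the head, 140 mm from the turning axis, beyond the plate's edge, and down with the plunger. At the stem's foot a hook carries an 8 mm round-tipped tooth up into a plate hole from below, so pressing the cap draws the tooth out.
- barrel_mid (a point): Middle of the upright steel spring barrel under the cap, 32 mm across, from 70 to 112 mm above the bench (this point at 91 mm). It is fixed to the turning head by a two-rail bracket (32 mm wide, top 86 mm above the bench), 140 mm from the turning axis; pushing its side turns the head when unlocked.
- plunger (a joint): Plunger travel in m: 0 fully up (tooth in a hole, head locked), 0.011 fully pressed, a hard stop. The spring needs 6 N to start, 9.3 N at full press. Past 0.009 the tooth is clear and the head turns. Between holes the released plunger rides under the plate at about 0.009; at a hole it springs up by itself. Play in a hole: about 1 mm.
- head (a joint): Angle of the turning head in rad, growing clockwise seen from above; 0 at the start, tooth in a hole. The next hole is at 0.524 (30 degrees). It turns easily (under 2 N at the barrel, also while the tooth rides under the plate) and stays where it is left. A fingertip pressing the cap down can carry the head round by friction.
- bowl_rim (a point): Terracotta bowl, 120 mm across at the rim and 52 mm high, standing loose in the middle of the wheel head; this point is the centre of its mouth, 144 mm above the bench.
- jar_mid (a point): Bystander: white ceramic jar with a hinged lid, 84 mm across, 119 mm high with its knob; the point is on its axis 45 mm above the bench.
- rib_mid (a point): Bystander: hard orange silicone kidney rib lying flat, about 50 x 100 x 6 mm; the point is near its middle.
- pin_mid (a point): Bystander: steel pin tool lying flat, handle 110 mm long and 9 mm thick plus a 48 mm needle along its x axis; the point is the middle of the handle.
- paddle_mid (a point): Bystander: teak paddle lying flat, 286 mm long along its x axis, 75 mm wide, 12 mm thick; the point is the middle of its length.

How it is judged:
On the way, in this order (a step that is already met when the one before it is completed fails the run):
1. the plunger is pressed in while the head is still at its first hole (value of joint plunger above 0.006 m and value of joint head below 0.06 rad), for 0.02 s.
2. the head has been turned clockwise off its hole, the tooth riding under the plate (value of joint plunger above 0.007 m and value of joint head between 0.09 and 0.45 rad), for 0.1 s.
At the end, for the whole second after the job is handed in: The head is at rest 30 degrees clockwise of its start (within 1.4 degrees, that is, in the next hole) with the plunger fully up (within 2 mm); the bowl stands within 12 mm of the wheel's middle, upright on the head; jar, rib, pin tool and paddle lie within 25 mm of where they were (value of joint head between 0.499 and 0.549 rad and value of joint plunger below 0.002 m and velocity of joint head between -0.05 and 0.05 rad/s and horizontal distance between bowl_rim and wheel_axis below 0.012 m and height (world z) of bowl_rim between 0.139 and 0.149 m and distance of each of jar_mid, rib_mid, pin_mid, paddle_mid from where it was at the start of the episode below 0.025 m); the robot touches nothing.
It fails at once if the head is turned past the next hole (value of joint head above 0.75 rad).
It fails at once if the head is turned the wrong way (value of joint head below -0.12 rad).
It fails at once if the bowl is pushed off the middle of the wheel (horizontal distance between bowl_rim and wheel_axis above 0.012 m).
It fails at once if the bowl is lifted or tipped (height (world z) of bowl_rim above 0.152 m or angle between bowl_rim's own z axis and vertical above 0.15 rad).
It fails at once if the jar, rib, pin tool or paddle is moved or lifted (distance of any of jar_mid, rib_mid, pin_mid, paddle_mid from where it was at the start of the episode above 0.025 m).
It also fails if it takes over 45 s, if anything falls off the work surface, if the arm or the gripper's body presses on something with over 40 N, if the wrist force passes 120 N, or if a joint passes its speed limit or range.

## Working session

There is one attempt and no reset: what is moved stays moved. The work goes in short steps, Python scripts to look and compute and a tool call to move; the robot and the scene stay as the last step left them, time stands still between calls to the robot, and variables do not carry over. Pictures are saved under pics/ and viewed, at most 10 in all, crops included, and the job is handed in when it is done.

Besides the shell and the picture viewer there is one more tool, called in YAML: its name, and indented under it one key for each argument. jog_arm: Moves the arm, as the interface text tells. Its arguments: {"type":"object","properties":{"steps":{"type":"array"},"newtons":{"type":"number"}},"required":["steps"]}

```bash
mkdir -p pics
python3 - <<'E'
from station import ctrl
import cv2,numpy as np
for n in("top","side"):
    p,d=ctrl.get_image(n); cv2.imwrite(f"pics/{n}0.png",p[:,:,::-1]); np.savez(f"{n}0.npz",p=p,d=d)
    c=ctrl.camera_info(n); print(n,c)
o=ctrl.get_obs(); print(o)
E
```

```text
top {'camera_matrix': array([[544.12859182,   0.        , 284.37101819],
       [  0.        , 544.12859182, 210.49817048],
       [  0.        ,   0.        ,   1.        ]]), 'R': array([[-0.01841419, -0.9997809 , -0.00995317],
       [-0.98684437,  0.01977335, -0.16045936],
       [ 0.16062101,  0.0068675 , -0.98699226]]), 't': array([0.08714262, 0.60158845, 1.10082748])}
side {'camera_matrix': array([[509.65272369,   0.        , 278.47939428],
       [  0.        , 509.65272369, 214.6475454 ],
       [  0.        ,   0.        ,   1.        ]]), 'R': array([[ 0.98060564, -0.19530391,  0.0163999 ],
       [-0.11052111, -0.62013575, -0.77667029],
       [ 0.16185691,  0.75979473, -0.62969382]]), 't': array([-0.5657193 ,  0.19543791,  0.88637201])}
{'t': 0.1, 'q': array([ 1.06501183e+00,  5.32707026e-02,  1.61414953e+00,  2.64416603e-05,
        1.47598427e+00, -1.18960262e-01]), 'dq': array([-0.00125537, -0.00133485, -0.00226753,  0.00022294, -0.00056301,
        0.00058647]), 'effort': array([-1.73879348e-04, -3.94906855e+01, -3.71361673e+01, -8.92361231e-05,
        3.90304936e-03, -6.75008081e-06]), 'tool_pos': array([0.23547973, 0.57834327, 0.23020271]), 'tool_rot': array([-6.03732655e-01, -3.08244196e+00,  2.69512333e-03]), 'contact_force': array([-0.02561056,  0.39084142,  0.12255151]), 'wrist_torque': array([ 0.0175932 , -0.02495836, -0.00805868]), 'grip_force': 0.0, 'opening': 0.08532579273473256}
```

View pics/top0.png

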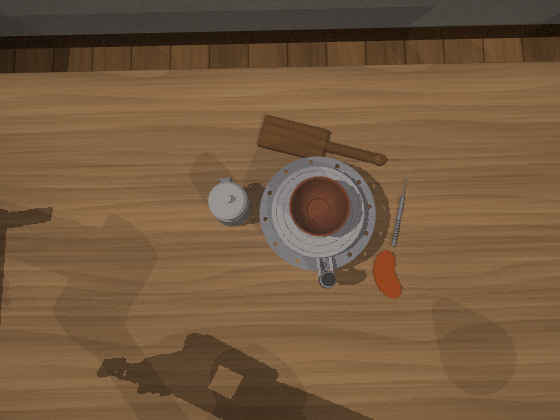

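View pics/side0.png

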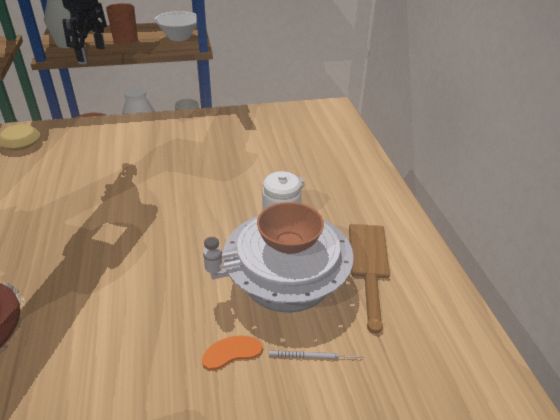

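The top view shows the wheel at about (318,212), the cap at (327,279) on the robot side, and the jar at (229,202). Clockwise moves the plunger to image left (+y). In the side view the cap is at (211,243). Next I'll locate the cap and the axis.

```bash
cat > h.py <<'E'
from station import ctrl
import cv2,numpy as np
def ray(n,uv,z):
    c=ctrl.camera_info(n); R,t=c["R"],c["t"]; C=-R.T@t
    d=R.T@np.linalg.solve(c["camera_matrix"],[uv[0],uv[1],1.]); return C+d*(z-C[2])/d[2]
def cloud(n,d):
    c=ctrl.camera_info(n); v,u=np.indices(d.shape); K=c["camera_matrix"]
    P=np.stack([(u-K[0,2])/K[0,0]*d,(v-K[1,2])/K[1,1]*d,d],-1)
    return (P-c["t"])@c["R"]
E
python3 - <<'E'
from h import *
for n,box in(("top",(300,360,255,300)),("side",(195,230,230,275))):
    f=np.load(n+"0.npz"); p,d=f["p"],f["d"]; X=cloud(n,d)
    hsv=cv2.cvtColor(p,cv2.COLOR_RGB2HSV)
    # bowl rim
    m=((hsv[...,0]<12)&(hsv[...,1]>110)&(X[...,2]>.137)&(X[...,2]<.150)&(d>0))
    Q=X[m]; 
    if len(Q)>20:
        (cx,cy),r=cv2.minEnclosingCircle(Q[:,:2].astype(np.float32)); print(n,"rim",cx,cy,r,len(Q))
    # head/plate top
    for lo,hi in((.068,.077),(.088,.096),):
        m=((X[...,2]>lo)&(X[...,2]<hi)&(hsv[...,1]<90)&(d>0)); Q=X[m&(X[...,0]>.3)]
        (cx,cy),r=cv2.minEnclosingCircle(Q[:,:2].astype(np.float32)); print(n,lo,cx,cy,r,len(Q))
    a,b,c,e=box; s=np.zeros(d.shape,bool); s[c:e,a:b]=1
    m=s&(X[...,2]>.128)&(X[...,2]<.140); v,u=np.nonzero(m); print(n,"cap",len(u),X[m].mean(0),X[m].min(0),X[m].max(0),u.mean(),v.mean(),ray(n,(u.mean(),v.mean()),.134))
    im=cv2.resize(p[c-15:e+15,a-20:b+20][:,:,::-1],None,fx=6,fy=6,interpolation=cv2.INTER_CUBIC); cv2.imwrite(f"pics/{n}crop.png",im)
    # dark cap mask
    g=p.max(2); m=s&(g<80); v,u=np.nonzero(m); print("dark",len(u),u.mean(),v.mean())
E
```

```text
top rim 0.5958255529403687 0.006866633892059326 0.059176597744226456 555
top 0.068 0.5959084033966064 0.05845144763588905 0.17090584337711334 3340
top 0.088 0.5925860404968262 0.07329348474740982 0.16026297211647034 3692
top cap 140 [ 0.45492335 -0.005901    0.13370114] [ 0.44344205 -0.01798952  0.12909802] [0.4665405  0.00550537 0.1380162 ] 327.89285714285717 278.95714285714286 [ 0.45490766 -0.0058808   0.134     ]
dark 208 326.9230769230769 276.03846153846155
side rim 0.5967498421669006 0.007096942979842424 0.059795085340738297 456
side 0.068 0.9382231831550598 0.6909543871879578 0.884871244430542 3883
side 0.088 0.8882749676704407 0.7014189958572388 0.8478090763092041 4269
side cap 136 [ 0.45573706 -0.0078146   0.13291821] [ 0.44350827 -0.01870213  0.12806158] [0.4678984  0.00569084 0.13669506] 211.0808823529412 241.99264705882354 [ 0.45568792 -0.00905858  0.134     ]
dark 0 nan nan<stdin>:18: RuntimeWarning: Mean of empty slice.
  ret = ret.dtype.type(ret / rcount)
```

View pics/topcrop.png

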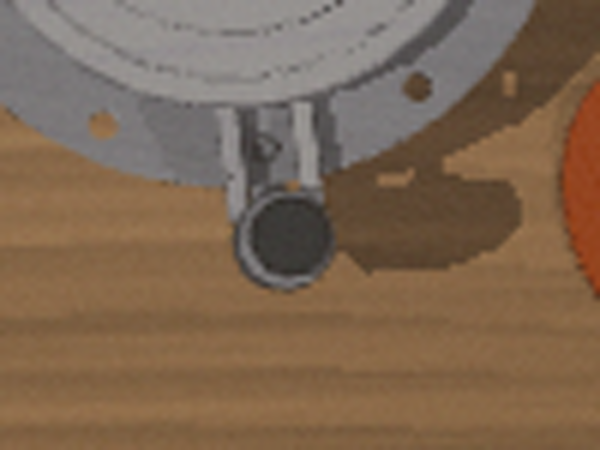

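The crop shows the cap as a dark disc, and its depth centre lies near world (0.455, -0.007). The axis is near (0.596, 0.007). The plan is to press the cap with closed fingers, carry the head about 18° by friction, lift off, then push the barrel until the tooth drops in.

jog_arm:
  steps:
    - {"delta_rot":[0,0,-7.4],"linear":[0,0,0],"grip":0}
    - {"delta_rot":[0,0,-7.4],"linear":[0,0,0],"grip":0}
    - {"delta_rot":[0,0,-7.4],"linear":[0,0,0],"grip":0}
    - {"delta_rot":[0,0,0],"linear":[-0.016,-0.04,0],"grip":0}
    - {"delta_rot":[0,0,0],"linear":[-0.016,-0.04,0],"grip":0}
    - {"delta_rot":[0,0,0],"linear":[-0.016,-0.04,0],"grip":0}
    - {"delta_rot":[0,0,0],"linear":[-0.016,-0.04,0],"grip":0}
    - {"delta_rot":[0,0,0],"linear":[-0.016,-0.04,0],"grip":0}
    - {"delta_rot":[0,0,0],"linear":[-0.016,-0.04,0],"grip":0}
    - {"delta_rot":[0,0,0],"linear":[-0.016,-0.04,0],"grip":0}

```text
t: 1.1
tool_pos: [0.3479, 0.2972, 0.2308]
tool_rot: [0.002, -3.141, 0.001]
contact_force: [1.4, 0.2, -0.9]
opening: 0.0001
grip_force: 0.0
```

jog_arm:
  steps:
    - {"delta_rot":[0,0,0],"linear":[-0.013,-0.038,0.008],"grip":0}
    - {"delta_rot":[0,0,0],"linear":[-0.013,-0.038,0.008],"grip":0}
    - {"delta_rot":[0,0,0],"linear":[-0.013,-0.038,0.008],"grip":0}
    - {"delta_rot":[0,0,0],"linear":[-0.013,-0.038,0.008],"grip":0}
    - {"delta_rot":[0,0,0],"linear":[-0.013,-0.038,0.008],"grip":0}
    - {"delta_rot":[0,0,0],"linear":[-0.013,-0.038,0.008],"grip":0}
    - {"delta_rot":[0,0,0],"linear":[-0.013,-0.038,0.008],"grip":0}
    - {"delta_rot":[0,0,0],"linear":[-0.013,-0.038,0.008],"grip":0}
    - {"delta_rot":[0,0,0],"linear":[0,0,0],"grip":0}
    - {"delta_rot":[0,0,0],"linear":[0,0,0],"grip":0}

```text
t: 2.1
tool_pos: [0.4517, -0.0056, 0.1666]
tool_rot: [-0.002, -3.14, -0.001]
contact_force: [-0.0, 0.6, 0.5]
opening: -0.0004
grip_force: 0.0
```

Run:
```python
from h import *
p,d=ctrl.get_image("side"); cv2.imwrite("pics/side1.png",cv2.resize(p[160:300,130:310][:,:,::-1],None,fx=4,fy=4))
print(ctrl.get_obs()["tool_pos"])
```

```text
[ 0.45181259 -0.00487157  0.16696426]
```

View pics/side1.png

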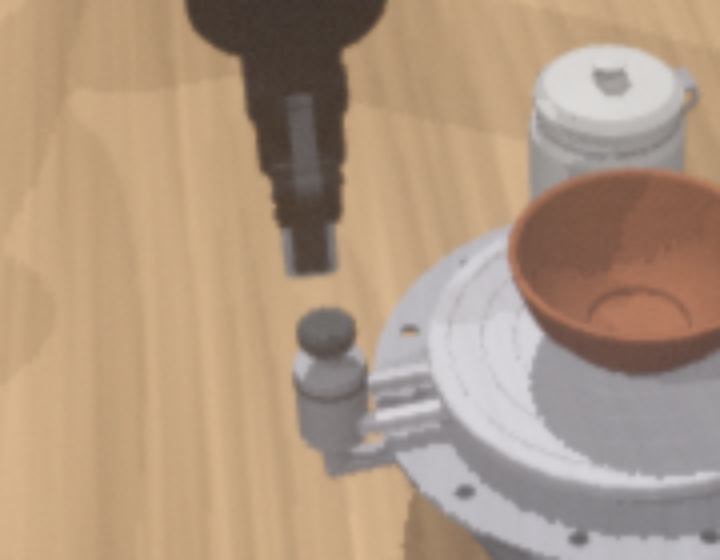

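The closed fingertips end at crop (310,270), right above the cap at crop (327,325). They need about +4 mm in x and -2 mm in y. I'll make that shift and go down to z about 0.137.

jog_arm:
  steps:
    - {"delta_rot":[0,0,0],"linear":[-0.0035,-0.002,0.01],"grip":0}
    - {"delta_rot":[0,0,0],"linear":[0,0,0.01],"grip":0}
    - {"delta_rot":[0,0,0],"linear":[0,0,0.01],"grip":0}
    - {"delta_rot":[0,0,0],"linear":[0,0,0.004],"grip":0}
    - {"delta_rot":[0,0,0],"linear":[0,0,0.004],"grip":0}
    - {"delta_rot":[0,0,0],"linear":[0,0,0.003],"grip":0}
    - {"delta_rot":[0,0,0],"linear":[0,0,0.002],"grip":0}
    - {"delta_rot":[0,0,0],"linear":[0,0,0],"grip":0}

```text
t: 2.95
tool_pos: [0.4551, -0.007, 0.1249]
tool_rot: [0.002, -3.139, 0.001]
contact_force: [-4.4, -1.4, 8.3]
opening: -0.0
grip_force: 4.0
```

jog_arm:
  steps:
    - {"delta_rot":[0,0,0],"linear":[0,0,0.0015],"grip":0}
    - {"delta_rot":[0,0,0],"linear":[0,0,0.0015],"grip":0}
    - {"delta_rot":[0,0,0],"linear":[0,0,0],"grip":0}

```text
t: 3.25
tool_pos: [0.4554, -0.0072, 0.1229]
tool_rot: [0.002, -3.14, 0.002]
contact_force: [-7.0, -0.3, 12.4]
opening: -0.0002
grip_force: 5.6
```

jog_arm:
  steps:
    - {"delta_rot":[0,0,0],"linear":[0,0,0.001],"grip":0}
    - {"delta_rot":[0,0,0],"linear":[0.0002,0.0049,0],"grip":0}
    - {"delta_rot":[0,0,0],"linear":[0.0002,0.0049,0],"grip":0}
    - {"delta_rot":[0,0,0],"linear":[0.0002,0.0049,0],"grip":0}
    - {"delta_rot":[0,0,0],"linear":[-0.0003,0.0049,0],"grip":0}
    - {"delta_rot":[0,0,0],"linear":[0,0,0],"grip":0}

```text
t: 3.85
tool_pos: [0.4567, 0.0129, 0.1229]
tool_rot: [-0.003, 3.139, -0.001]
contact_force: [-3.4, -1.0, 11.1]
opening: -0.0002
grip_force: 5.5
```

Run:
```python
from h import *
p,d=ctrl.get_image("side"); cv2.imwrite("pics/side2.png",cv2.resize(p[160:300,130:310][:,:,::-1],None,fx=4,fy=4))
```

```text
(no output)
```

View pics/side2.png

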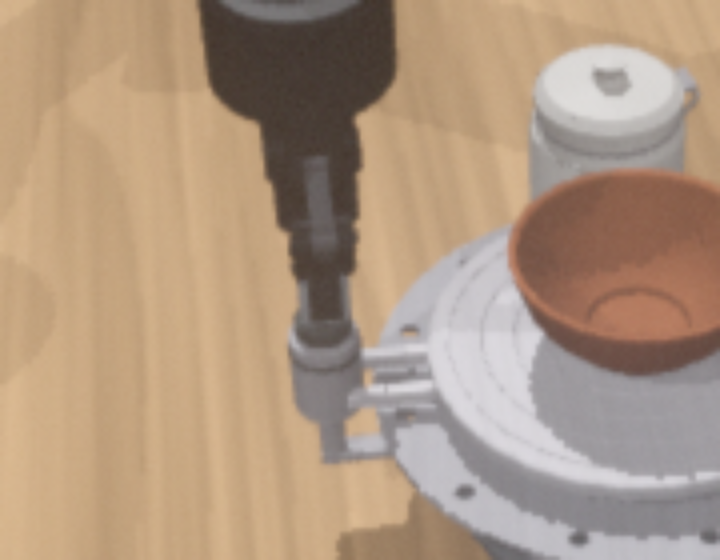

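The barrel has moved round with the fingers: its foot is now at crop (335,455), and the first hole has come into view at crop (405,410). I'll carry on.

jog_arm:
  steps:
    - {"delta_rot":[0,0,0],"linear":[-0.0002,0.0049,0],"grip":0}
    - {"delta_rot":[0,0,0],"linear":[-0.0004,0.0049,0],"grip":0}
    - {"delta_rot":[0,0,0],"linear":[-0.0006,0.0049,0],"grip":0}
    - {"delta_rot":[0,0,0],"linear":[-0.0008,0.0048,0],"grip":0}
    - {"delta_rot":[0,0,0],"linear":[0,0,0],"grip":0}
    - {"delta_rot":[0,0,0],"linear":[0,0,0],"grip":0}

```text
t: 4.5
tool_pos: [0.4592, 0.0323, 0.1229]
tool_rot: [-0.002, 3.137, -0.0]
contact_force: [-0.0, 0.5, 9.2]
opening: 0.0
grip_force: 4.7
```

jog_arm:
  steps:
    - {"delta_rot":[0,0,0],"linear":[0,0,-0.002],"grip":0}
    - {"delta_rot":[0,0,0],"linear":[0,0,-0.005],"grip":0}
    - {"delta_rot":[0,0,0],"linear":[0,0,-0.02],"grip":0}
    - {"delta_rot":[0,0,0],"linear":[0,-0.015,-0.005],"grip":0}
    - {"delta_rot":[0,0,0],"linear":[0,-0.035,0],"grip":0}
    - {"delta_rot":[0,0,0],"linear":[0,0,0],"grip":0}
    - {"delta_rot":[0,0,0],"linear":[0,0,0],"grip":0}

```text
t: 5.2
tool_pos: [0.457, -0.018, 0.1518]
tool_rot: [-0.001, -3.141, -0.001]
contact_force: [-0.5, 1.2, -0.5]
opening: 0.0001
grip_force: 0.0
```

Run:
```python
from h import *
p,d=ctrl.get_image("side"); cv2.imwrite("pics/side3.png",cv2.resize(p[160:300,130:310][:,:,::-1],None,fx=4,fy=4))
X=cloud("side",d); s=np.zeros(d.shape,bool); s[205:260,190:232]=1
m=s&(X[...,2]>.119)&(X[...,2]<.131)&(X[...,1]>.0)&(X[...,1]<.06); v,u=np.nonzero(m); print(len(u),X[m].mean(0),X[m].min(0),X[m].max(0),u.mean(),v.mean())
o=ctrl.get_obs();print(o["tool_pos"],o["contact_force"])
```

```text
8 [0.44593643 0.0325499  0.12364423] [0.44454292 0.02930469 0.12054789] [0.44691688 0.03790824 0.12638438] 203.75 231.5
[ 0.4569418  -0.01755118  0.15172211] [-0.37259592  0.13643627 -0.43686999]
```

View pics/side3.png

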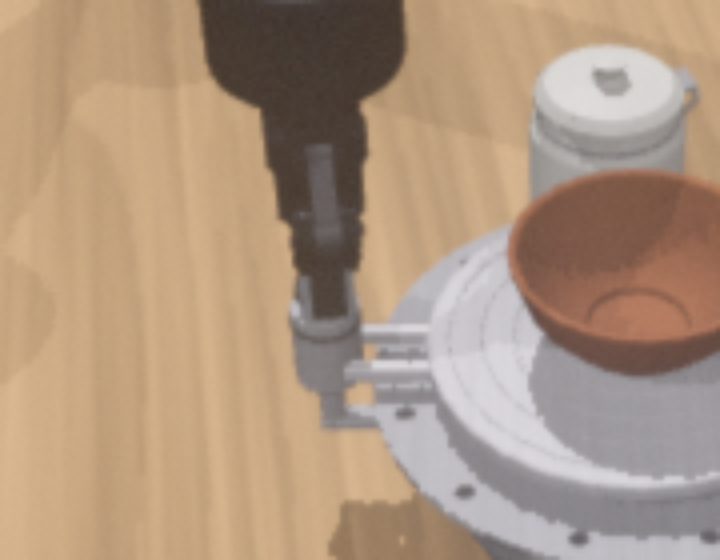

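The plunger is riding under the plate with the head at about 16°. The barrel is at crop (325,350), and the fingers have lifted clear. I'll go down on the -y side of the barrel and then push.

jog_arm:
  steps:
    - {"delta_rot":[0,0,0],"linear":[0,-0.005,0.01],"grip":0}
    - {"delta_rot":[0,0,0],"linear":[0,0,0.016],"grip":0}
    - {"delta_rot":[0,0,0],"linear":[0,0,0.016],"grip":0}
    - {"delta_rot":[0,0,0],"linear":[0,0,0.014],"grip":0}
    - {"delta_rot":[0,0,0],"linear":[-0.003,0.005,0],"grip":0}
    - {"delta_rot":[0,0,0],"linear":[0,0.005,0],"grip":0}
    - {"delta_rot":[0,0,0],"linear":[0,0.003,0],"grip":0}
    - {"delta_rot":[0,0,0],"linear":[0,0,0],"grip":0}

```text
t: 6.05
tool_pos: [0.4611, -0.0095, 0.0973]
tool_rot: [-0.003, 3.14, -0.0]
contact_force: [-0.6, 0.8, -0.1]
opening: 0.0
grip_force: 0.0
```

jog_arm:
  steps:
    - {"delta_rot":[0,0,0],"linear":[0,0.003,0.004],"grip":0}
    - {"delta_rot":[0,0,0],"linear":[0,0.004,0],"grip":0}
    - {"delta_rot":[0,0,0],"linear":[0,0.004,0],"grip":0}
    - {"delta_rot":[0,0,0],"linear":[-0.0005,0.004,0],"grip":0}
    - {"delta_rot":[0,0,0],"linear":[-0.0005,0.004,0],"grip":0}
    - {"delta_rot":[0,0,0],"linear":[-0.0005,0.003,0],"grip":0}
    - {"delta_rot":[0,0,0],"linear":[-0.0005,0.003,0],"grip":0}
    - {"delta_rot":[0,0,0],"linear":[-0.0005,0.003,0],"grip":0}

```text
t: 6.85
tool_pos: [0.4628, 0.0183, 0.0923]
tool_rot: [0.001, -3.142, 0.0]
contact_force: [-0.5, -0.5, 0.2]
opening: -0.0002
grip_force: 0.5
```

jog_arm:
  steps:
    - {"delta_rot":[0,0,0],"linear":[-0.0005,0.002,0],"grip":0}
    - {"delta_rot":[0,0,0],"linear":[-0.0005,0.002,0],"grip":0}
    - {"delta_rot":[0,0,0],"linear":[-0.0005,0.002,0],"grip":0}
    - {"delta_rot":[0,0,0],"linear":[-0.0005,0.002,0],"grip":0}

```text
t: 7.25
tool_pos: [0.4651, 0.0261, 0.0926]
tool_rot: [-0.001, 3.141, -0.001]
contact_force: [-0.0, 0.9, -0.2]
opening: -0.0004
grip_force: 0.2
```

Run:
```python
from h import *
p,d=ctrl.get_image("side"); cv2.imwrite("pics/side4.png",cv2.resize(p[160:300,130:310][:,:,::-1],None,fx=4,fy=4))
```

```text
(no output)
```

View pics/side4.png

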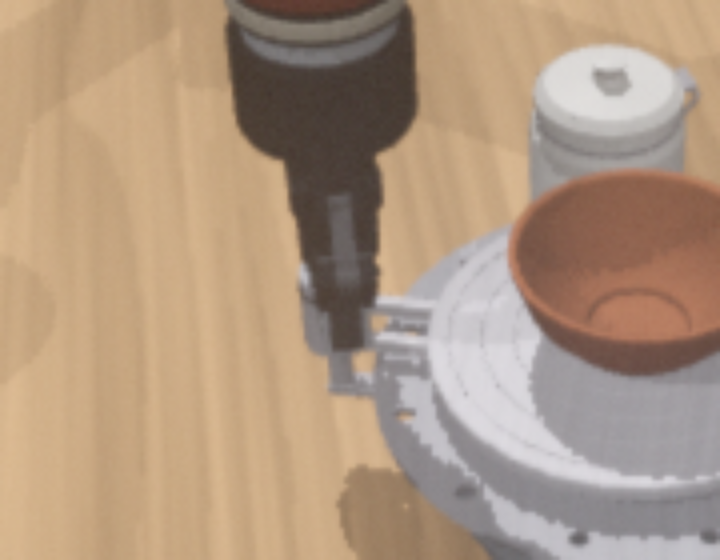

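The barrel has moved further round, its foot now at crop (345,385), and the fingers are against its near side. I'll keep pushing slowly and watch the force.

jog_arm:
  steps:
    - {"delta_rot":[0,0,0],"linear":[-0.0005,0.002,0],"grip":0}
    - {"delta_rot":[0,0,0],"linear":[-0.0005,0.002,0],"grip":0}
    - {"delta_rot":[0,0,0],"linear":[-0.0005,0.002,0],"grip":0}

```text
t: 7.6
tool_pos: [0.4666, 0.0323, 0.0925]
tool_rot: [-0.001, 3.141, 0.001]
contact_force: [0.3, -0.1, 0.3]
opening: -0.0
grip_force: 0.0
```

jog_arm:
  steps:
    - {"delta_rot":[0,0,0],"linear":[-0.0005,0.0015,0],"grip":0}
    - {"delta_rot":[0,0,0],"linear":[-0.0005,0.0015,0],"grip":0}

```text
t: 7.8
tool_pos: [0.4673, 0.0347, 0.0924]
tool_rot: [0.002, -3.141, 0.002]
contact_force: [-0.2, -4.0, 2.6]
opening: 0.0002
grip_force: 2.3
```

jog_arm:
  steps:
    - {"delta_rot":[0,0,0],"linear":[0,0.001,0],"grip":0}
    - {"delta_rot":[0,0,0],"linear":[0,0,0],"grip":0}

```text
t: 8.0
tool_pos: [0.4676, 0.0353, 0.0928]
tool_rot: [-0.001, 3.141, -0.003]
contact_force: [-0.9, -5.8, 2.4]
opening: -0.0002
grip_force: 2.4
```

The force is rising, so the head looks locked where expected. I'll back off, lift well clear and check.

jog_arm:
  steps:
    - {"delta_rot":[0,0,0],"linear":[0.001,-0.01,0],"grip":0}
    - {"delta_rot":[0,0,0],"linear":[0.003,-0.03,0],"grip":0}
    - {"delta_rot":[0,0,0],"linear":[0.0,-0.015,-0.02],"grip":0}
    - {"delta_rot":[0,0,0],"linear":[0,0,-0.04],"grip":0}
    - {"delta_rot":[0,0,0],"linear":[0,-0.02,-0.04],"grip":0}
    - {"delta_rot":[0,0,0],"linear":[0,-0.04,-0.02],"grip":0}
    - {"delta_rot":[0,0,0],"linear":[0,-0.04,0],"grip":0}
    - {"delta_rot":[0,0,0],"linear":[0,-0.04,0],"grip":0}
    - {"delta_rot":[0,0,0],"linear":[0,0,0],"grip":0}

```text
t: 8.9
tool_pos: [0.463, -0.1626, 0.2123]
tool_rot: [0.007, 3.141, -0.001]
contact_force: [0.1, 0.1, 0.5]
opening: -0.0002
grip_force: 0.0
```

Run:
```python
from h import *
ax=np.array([.596,.007])
ims=[]
for n in("top","side"):
    p,d=ctrl.get_image(n); X=cloud(n,d); ims.append(p)
    m=(X[...,2]>.115)&(X[...,2]<.14)&(np.hypot(X[...,0]-.468,X[...,1]-.064)<.03)&(d>0)
    # cap top: within the dark cap
    m2=m&(p.max(2)<95); Q=X[m2]; print(n,len(Q),Q.mean(0),np.percentile(Q[:,2],[5,50,95]))
    c=X[m&(X[...,2]>.126)]
    if len(c): print(" high part",len(c),c.mean(0),c[:,2].max(),np.degrees(np.arctan2(c[:,1].mean()-ax[1],c[:,0].mean()-ax[0])))
    hsv=cv2.cvtColor(p,cv2.COLOR_RGB2HSV)
    b=X[(hsv[...,0]<12)&(hsv[...,1]>110)&(X[...,2]>.137)&(X[...,2]<.150)&(d>0)]
    print(" rim",cv2.minEnclosingCircle(b[:,:2].astype(np.float32)))
cv2.imwrite("pics/fin.png",np.hstack([cv2.resize(i[a:a+120,b:b+160],(400,300),interpolation=cv2.INTER_CUBIC) for i,a,b in((ims[0],190,230),(ims[1],170,170))])[:,:,::-1])
print(ctrl.get_obs()["tool_pos"])
```

```text
top 141 [0.4668214  0.06594938 0.1332788 ] [0.12978287 0.13352938 0.13723939]
 high part 140 [0.46685314 0.06604285 0.13340107] 0.13864046158153714 155.43125604151678
 rim ((0.5959345102310181, 0.0064637502655386925), 0.05915697291493416)<stdin>:8: RuntimeWarning: Mean of empty slice.
  ret = um.true_divide(
Traceback (most recent call last):
IndexError: index -1 is out of bounds for axis 0 with size 0
```

The top view now puts the cap at z about 0.133, the same as at the start, so the plunger is up. It has turned about 29.8° and the bowl is still centred. The arm is clear, so I'll hand in.

```bash
python3 -c "
from station import ctrl
print(ctrl.finish_job())"
```

```text
the job is handed in; nothing more can be done
None
```

The wheel is on by one division: before handing in, the top camera showed the head about 29.8° clockwise with the plunger back at its starting height and the bowl still centred; I didn't re-measure the jar, rib, pin tool or paddle, and no verdict came back.

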